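# Nest the channel brackets in the bench rack and snap the keeper home

### The job

Put the three aluminium brackets away in the small plywood rack on the bench: slide the two U-channels in side by side with their backs fully against the rack's back wall and their open sides facing out, then push the keeper in the other way round, so that one of its legs lies in each channel, until its plate snaps in behind both spring clips. Slide the brackets along the bench without lifting or tipping them over, and leave the small paint tube, the cork block and the eraser where they lie.

Things in the scene. Friction and masses are not known exactly. Their poses are not given: they have to be found in the camera images.
- rack: fixed plywood rack, walls 30 mm high, no floor, open front; inside 152 mm wide (local y -76 to 76). Origin: middle of the back wall's inner face, at bench height. Local +x = direction of pushing in (roughly world +y). Back wall x 0 to 14 mm; side walls 10 mm thick, from x = 0 out to x = -61 mm, with the spring clips just outside and in front of them
- clip_left (a joint): steel strip spring clip, 33 mm high, on the rack's +y side; vertical hinge at rack (-5, 89) mm; 0 at rest, grows (rad) when spread. Nose at rack x = -78, y = 78 mm; from it a lead-in flares to y = 95 at x = -118 mm. 0.08 rad (6 mm) lets the keeper's plate end past, then it springs back behind it; pushing a centred keeper past both takes 4 to 12 N
- clip_right (a joint): the same clip mirrored, on the rack's -y side (hinge at rack (-5, -89) mm); grows when spread
- channel_1: first of two alike aluminium U-channels (U seen from above), 40 mm high, 130 g. Origin: middle of its back's outer face, at the underside. Local +x points out of the back, the open side looks to -x. Back 70 mm wide (y -35 to 35), 6 mm thick; legs 6 mm thick reach to x = -64; 58 mm clear between them. Home: origin at rack x = 0, y about +38 or -38 mm (either side), +x along rack +x
- channel_2: second of two alike aluminium U-channels (U seen from above), 40 mm high, 130 g. Origin: middle of its back's outer face, at the underside. Local +x points out of the back, the open side looks to -x. Back 70 mm wide (y -35 to 35), 6 mm thick; legs 6 mm thick reach to x = -64; 58 mm clear between them. Home: origin at rack x = 0, y about +38 or -38 mm (either side), +x along rack +x
- channel_1_mouth (a point): middle of the open side of the channel 1 between its leg tips (local x = -64 mm), at its underside
- channel_2_mouth (a point): middle of the open side of the channel 2 between its leg tips (local x = -64 mm), at its underside
- keeper: aluminium keeper: a plate 168 mm long (local y -84 to 84), 6 mm thick, 40 mm high, ends chamfered, with two legs on one side; 190 g. Origin: middle of the plate's flat outer face, at the underside; local +x points through the plate to the legs, which stand at y = 37 and -37 mm, are 6 mm thick and end at x = 68. Home: origin at rack x = -74 mm, y = 0, +x along rack +x
- keeper_legs (a point): middle between the tips of the keeper's legs (local x = 68 mm), at its underside; when home, the tips touch the channels' backs from inside (rack x = -6 mm)
- cork_block: cork sanding block with a pale felt face, 33 x 46 x 42 mm, origin at the middle of its underside. Bystander.
- eraser: block eraser in a sleeve, 22 x 46 x 13 mm, origin at the middle of its underside. Bystander.
- tube_small: small paint tube, 28 x 92 x 24 mm (local x, y, z), lying near the bench's far edge; origin at the middle of its underside. Bystander.

How it is judged (in metres and radians):
On the way:
1. both channels are in the rack side by side, backs to the back wall (within 15 mm), open sides out, before the keeper is in (x of each of channel_1, channel_2 in the frame of rack above -0.015 m and x of each of channel_1_mouth, channel_2_mouth in the frame of rack below -0.05 m and angle between the x axis of each of channel_1, channel_2 and the x axis of rack, either way round below 0.15 rad and angle between each of channel_1, channel_2's own z axis and vertical below 0.06 rad and height (world z) of each of channel_1, channel_2 below 0.004 m and ((y of channel_1 in the frame of rack above 0.025 m and y of channel_2 in the frame of rack below -0.025 m) or (y of channel_2 in the frame of rack above 0.025 m and y of channel_1 in the frame of rack below -0.025 m)) and x of keeper in the frame of rack below -0.09 m), for 0.2 s.
At the end, for the whole second after the job is handed in: Channels flat in the rack side by side, backs within 6 mm of its back wall, open sides out, square within 4.5 degrees; keeper plate behind both sprung-back clips, within 4 mm of home, centred within 10 mm, square within 3.5 degrees, a leg in each channel; all at rest (x of each of channel_1, channel_2 in the frame of rack above -0.006 m and x of each of channel_1_mouth, channel_2_mouth in the frame of rack below -0.05 m and angle between the x axis of each of channel_1, channel_2 and the x axis of rack, either way round below 0.08 rad and angle between each of channel_1, channel_2, keeper's own z axis and vertical below 0.06 rad and height (world z) of each of channel_1, channel_2, keeper below 0.004 m and ((y of channel_1 in the frame of rack between 0.03 and 0.046 m and y of channel_2 in the frame of rack between -0.046 and -0.03 m) or (y of channel_2 in the frame of rack between 0.03 and 0.046 m and y of channel_1 in the frame of rack between -0.046 and -0.03 m)) and x of keeper in the frame of rack above -0.078 m and x of keeper_legs in the frame of rack above -0.012 m and y of keeper in the frame of rack between -0.01 and 0.01 m and angle between the x axis of keeper and the x axis of rack, either way round below 0.06 rad and value of joint each of clip_left, clip_right below 0.05 rad and linear speed of each of channel_1, channel_2, keeper below 0.02 m/s); the robot touches nothing.
It fails at once if a bracket is lifted more than 20 mm off the bench (height (world z) of any of channel_1, channel_2, keeper above 0.02 m).
It fails at once if a bracket is tipped over (angle between any of channel_1, channel_2, keeper's own z axis and vertical above 0.5 rad).
It fails at once if the small tube, the cork block or the eraser is moved more than 20 mm (distance of any of cork_block, eraser, tube_small from where it was at the start of the episode above 0.02 m).
It also fails if it takes over 72 s, if anything falls off the work surface, if the arm or the gripper's body presses on something with over 40 N, if the wrist force passes 120 N, or if a joint passes its speed limit or range.

### The arm

A 6-joint arm with a two-finger parallel gripper is mounted at the origin on the work surface; the furniture and walls round the work are solid. World frame = base frame: x ahead of the robot, y to its left, z up, the work surface at z = 0. Lengths are in m, angles in degrees, forces in N, time in s.
With the tool pointing down it reaches from about 0.375 to 0.9 m from the base axis. Payload 3.1 kg.
Tool frame: the origin (TCP) lies on the centre line of the jaws, within the pads' length; the fingertips stand 17 mm ahead of it and the grasp point (between the pads) lies 2 mm behind it; z points along the fingers, y is the line along which they close (so a half turn about z gives the same grasp; the last joint's range is limited). The gripper opens to 87 mm and grips with 3 to 60 N. Pads are 19 mm wide; open, the fingers measure 117 mm over their backs; the gripper's body (75 mm by 190 mm) begins 51 mm behind the grasp point.
Start: joints at [-79.154, 30.224, 82.088, -0, 67.689, -10.227], TCP at [0.225, -0.583, 0.24] pointing down, gripper open.
Joint ranges: [-176.69, 176.69], [-43.24, 126.21], [12.49, 139.97], [-82, 262], [0, 151.66], [-163.58, 163.58]. Speed limits (degrees/s): [159.86, 159.86, 180, 180, 180, 180].

### API

Orientations are given as a 3x3 rotation matrix whose columns are the frame's x, y, z axes.
In Python, from rig import bot, imaging, finder gives the robot as it stands. The module is installed in compiled form; this text tells all that it offers.
- The arm moves only by the tool play_rows, never from a script. Its argument "motion" is a list that holds one entry, the list of rows, each a list of 6 numbers: the shift along the tool's x, y, z in a scale on which 1.0 is 0.8 m, then the turn, a rotation vector about the tool's x, y, z in shares of 180 degrees (1.0 is 180 degrees). In form: [[[dx, dy, dz, wx, wy, wz], ...]]. A call has 1 to 8 rows; each row is the pose to reach, as a shift and turn from the pose commanded when the call began, along the tool's axes at that moment; what a row does not reach only later rows make up. A row lasts 1/12 s, in which the tool goes at most 41.7 mm and 7.16 degrees, less where a joint would pass 70% of its speed; a pose out of reach is approached as far as the arm can. Shift and turn numbers lie between -1 and 1, and a call with a number outside is refused. A call with a gripper value outside its range is refused whole. "fingers" is the finger opening in m, from 0 to 0.087, set as the call begins (left out, the last holds). The fingers move at their own pace and stop on an object; the grip force is fixed at half the most. Time passes only in rows, so rows that repeat a pose let the fingers close. It gives the time, the measured TCP pose, the force, the opening and the grip force at its end, in the units of the state.
- bot.read_state(): the state, without advancing time (a new reading comes with each control period).
- imaging.capture(name): name is "scene" or "top" or "wrist"; returns a dict with "frame" (400x640x3 uint8, red, green, blue), "camera_matrix" (3x3 intrinsics, pixels), "k1" (the pictures are not rectified: a ray, as slopes to the right and down, at radius r is drawn at 1 + k1 r^2 times it, then the intrinsics apply), "R" (3x3) and "t" (3): a world point X has camera coordinates R X + t. Camera axes: x right, y down, z forward; pixel columns grow to the right and rows downward; lengths in m; the calibration is good to about 2 mm. A picture is of the moment at which its call begins. There is no depth.
- bot.hand_in(): hands the job in; it is judged then, once.
Trained networks look in the newest picture that a camera, given by its name, has taken for a name from the list of things; names that differ only in an ending like _2 or _b are one class to them, and where a whole thing is asked for, a point or a joint stands for the part that bears it (a point fixed in the world has none). Each returns a list of dicts, best first, with "confidence" (0 to 1); they miss things now and then, are a little off and sometimes report something else, mostly with a low value. They report only what shows in the picture. A call takes as long as a camera call.
- finder.recognise(camera, name): "at" ([x, y, z] in m, in world coordinates, good to about 4 mm: the middle of the surface that is visible of it).
- finder.outline_of(camera, name): "pixels" (400x640 bool, what is visible of it).
The state is a dict: "time_s": time; "joint_positions": joint angles; "qvel": joint speeds; "tau": joint torques, N m; "position": TCP position; "tcp_rot": TCP orientation; "force": force on the tool from outside, world axes, zero at the start; "moment": the same for the moment, N m; "opening": opening from 0.0 (shut) to 1.0 (fully open); "grasp_force": force on a finger pad.
Only numpy, scipy, OpenCV 4.12 (cv2) and the standard library are available. Lean on these libraries where they do the work, as an engineer would, in place of code of your own. Each camera call takes 0.05 s, during which the arm holds its last target. There are 200 camera calls.

## Working session

There is one attempt and no reset: what is moved stays moved. The work goes in short steps, Python scripts to look and compute and a tool call to move; the robot and the scene stay as the last step left them, time stands still between calls to the robot, and variables do not carry over. Pictures are saved under pics/ and viewed, at most 13 in all, crops included, and the job is handed in when it is done.

Besides the shell and the picture viewer there is one more tool, called after ">>>" by a JSON object that holds its "fn" and its "kwargs", one argument or row to a line. play_rows: Moves the arm, as the interface text tells. Its arguments: {"type":"object","properties":{"motion":{"type":"array"},"fingers":{"type":"number"}},"required":["motion"]}

```bash
mkdir -p pics
cat > h.py <<'E'
import numpy as np, cv2
from rig import bot, imaging, finder
def cap(n,save=None):
    c=imaging.capture(n)
    if save: cv2.imwrite('pics/'+save,c['frame'][:,:,::-1])
    return c
def pix2w(c,uv,z):
    K=np.array(c['camera_matrix']);R=np.array(c['R']);t=np.array(c['t'])
    out=[]
    for u,v in np.atleast_2d(uv):
        d=np.linalg.solve(K,[u,v,1.])[:2];s=d.copy()
        for _ in range(20): s=d/(1+c['k1']*(s@s))
        C=-R.T@t;r=R.T@np.array([s[0],s[1],1]);out.append(C+r*(z-C[2])/r[2])
    return np.array(out)
def w2pix(c,X):
    K=np.array(c['camera_matrix']);P=np.atleast_2d(X)@np.array(c['R']).T+np.array(c['t'])
    s=P[:,:2]/P[:,2:];s=s*(1+c['k1']*(s**2).sum(1,keepdims=True))
    return s@K[:2,:2].T+K[:2,2]
E
python3 - <<'E'
from h import *
np.set_printoptions(precision=4,suppress=True)
c=cap('top','top0.png');s=cap('scene','scene0.png')
for n in ['rack','channel_1','keeper','cork_block','eraser','tube_small','clip_left']:
    for cam in ['top','scene']:
        print(n,cam,[(np.round(d['at'],3).tolist(),round(d['confidence'],2)) for d in finder.recognise(cam,n)][:4])
print(-np.array(c['R']).T@c['t'],c['k1'],bot.read_state())
E
```

```text
rack top [([0.444, 0.307, 0.027], 0.95)]
rack scene [([0.392, 0.277, 0.027], 0.96)]
channel_1 top [([0.434, -0.09, 0.043], 0.77), ([0.426, 0.034, 0.04], 0.72)]
channel_1 scene [([0.406, 0.022, 0.022], 0.56)]
keeper top [([0.404, -0.282, 0.035], 0.56)]
keeper scene [([0.388, -0.28, 0.03], 0.77)]
cork_block top [([0.547, 0.095, 0.042], 0.89), ([0.433, -0.087, 0.043], 0.62)]
cork_block scene [([0.538, 0.108, 0.036], 0.93)]
eraser top [([0.549, -0.114, 0.011], 0.44)]
eraser scene [([0.386, -0.285, 0.031], 0.24)]
tube_small top [([0.549, -0.008, 0.013], 0.87)]
tube_small scene [([0.544, -0.007, 0.018], 0.78)]
clip_left top [([0.337, 0.243, 0.03], 0.56)]
clip_left scene []
[ 0.2868 -0.0174  1.1627] -0.08512298474405598 {'time_s': 0.8, 'joint_positions': array([-79.154 ,  30.2181,  82.0869,  -0.0002,  67.6886, -10.2263]), 'qvel': array([-0.0223, -0.0907, -0.1148, -0.0049, -0.0733, -0.0395]), 'tau': array([ -0.0002, -43.9953, -17.6981,   0.0634,   0.0502,  -0.    ]), 'position': array([ 0.2248, -0.5832,  0.2396]), 'tcp_rot': array([[ 0.9331,  0.3595,  0.    ],
       [ 0.3595, -0.9331, -0.0001],
       [-0.    ,  0.0001, -1.    ]]), 'force': array([-0.088 , -0.6846, -0.6199]), 'moment': array([0.0305, 0.0074, 0.0133]), 'grasp_force': 0.0, 'opening': 0.9999164140746972}
```

View pics/top0.png

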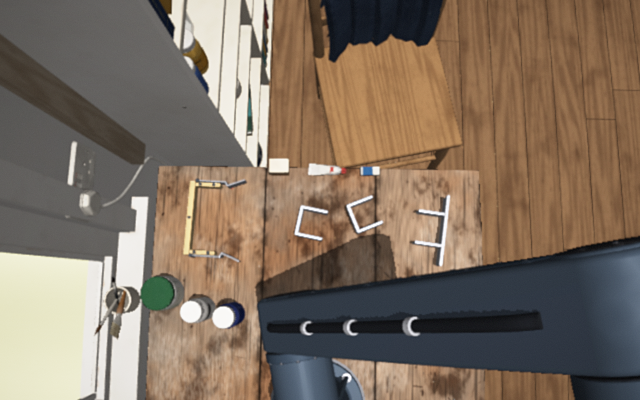

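View pics/scene0.png

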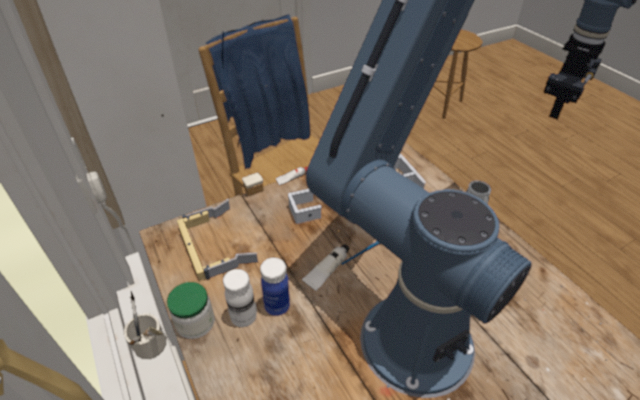

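Top view: rack at left (back wall at u≈190, opening towards the right), channels at (310,222) and (363,213) opening right, and the keeper at (442,230) with its legs pointing left. The cork (278,166), tube (325,170) and eraser (370,171) lie along the far edge, and there are jars at (158..228, 292..315). The scene view confirms this. Next I fit poses to the outlines.

```bash
cat > fit.py <<'E'
from h import *
from scipy.optimize import minimize
def rect(x0,x1,y0,y1): return [(x0,y0),(x1,y0),(x1,y1),(x0,y1)]
CH=([rect(-6,0,-35,35),rect(-64,0,29,35),rect(-64,0,-35,-29)],.040)
KE=([rect(0,6,-84,84),rect(0,68,34,40),rect(0,68,-40,-34)],.040)
RA=([rect(0,14,-86,86),rect(-61,0,76,86),rect(-61,0,-86,-76)],.030)
def to_w(p,pts):
    c,s=np.cos(p[2]),np.sin(p[2]);q=np.atleast_2d(pts)
    return q@np.array([[c,s],[-s,c]])+p[:2]
def render(c,m,p,box,S=4):
    u0,v0,u1,v1=box;im=np.zeros(((v1-v0)*S,(u1-u0)*S),np.uint8)
    for r in m[0]:
        w=to_w(p,np.array(r)/1e3)
        P=np.vstack([np.c_[w,np.full(4,z)] for z in (0,m[1])])
        px=(w2pix(c,P)-[u0,v0]+.5)*S-.5
        h=cv2.convexHull(px.astype(np.float32))
        cv2.fillConvexPoly(im,np.round(h*16).astype(np.int32),1,shift=4)
    return cv2.resize(im.astype(np.float32),(u1-u0,v1-v0),interpolation=cv2.INTER_AREA)
def fit(c,mask,m,p0):
    v,u=np.where(mask);box=(max(u.min()-15,0),max(v.min()-15,0),min(u.max()+15,640),min(v.max()+15,400))
    M=mask[box[1]:box[3],box[0]:box[2]].astype(np.float32)
    best=None
    for sg in (4,1.2,.6):
        G=lambda a:cv2.GaussianBlur(a,(0,0),sg)
        f=lambda p:((G(render(c,m,p,box))-G(M))**2).mean()
        cand=[p0] if best is not None else [np.add(p0,[0,0,a]) for a in (-.3,0,.3)]
        rs=[minimize(f,q if best is None else best,method='Nelder-Mead',options=dict(initial_simplex=(q if best is None else best)+np.array([[0,0,0],[.01,0,0],[0,.01,0],[0,0,.1]])*min(1,sg/2),xatol=1e-5,fatol=1e-9)) for q in cand]
        r=min(rs,key=lambda r:r.fun);best=r.x
    R=render(c,m,best,box)>.5;iou=(R&(M>.5)).sum()/(R|(M>.5)).sum()
    return best,iou
E
python3 - <<'E'
from fit import *
np.set_printoptions(precision=4,suppress=True)
c=cap('top')
for n,m,p0 in [('rack',RA,[(.43,.34,1.57)]),('channel_1',CH,[(.426,.06,1.4),(.425,-.06,1.9)]),('keeper',KE,[(.40,-.30,1.55)])]:
    for o in finder.outline_of('top',n)[:3]:
        uv=np.argwhere(o['pixels'])[:,::-1];ctr=pix2w(c,[uv.mean(0)],.03)[0]
        print(n,o['confidence'],len(uv),ctr)
        q=min(p0,key=lambda q:abs(q[1]-ctr[1]))
        try: print('   ',*fit(c,o['pixels'],m,np.array(q)))
        except Exception as e: print(e)
print('jars',pix2w(c,[(158,292),(195,310),(228,315),(245,312)],.08))
E
```

```text
rack 0.7 353 [ 0.4335 -0.0935  0.03  ]
    [0.43 0.34 1.27] 0.0
rack 0.68 1160 [0.4335 0.2843 0.03  ]
    [0.4266 0.3036 1.5345] 0.7377049180327869
channel_1 0.75 365 [0.42   0.0306 0.03  ]
    [0.4231 0.0535 1.3588] 0.8341968911917098
channel_1 0.71 317 [ 0.4362 -0.0913  0.03  ]
    [ 0.4263 -0.0723  1.9603] 0.9181286549707602
keeper 0.56 642 [ 0.4056 -0.276   0.03  ]
    [ 0.4025 -0.2926  1.4368] 0.90625
keeper 0.2 339 [ 0.4348 -0.0942  0.03  ]
    [ 0.4  -0.3   1.25] 0.0
jars [[0.2507 0.3561 0.08  ]
 [0.2136 0.271  0.08  ]
 [0.2046 0.1973 0.08  ]
 [0.2119 0.16   0.08  ]]
```

```bash
cat >> fit.py <<'E'
def strip(a,b,t=1.5):
    a,b=np.array(a,float),np.array(b,float);d=(b-a)/np.linalg.norm(b-a);n=np.array([-d[1],d[0]])*t
    return [a+n,b+n,b-n,a-n]
RC=(RA[0]+[strip((-5,s*89),(-78,s*79)) for s in (1,-1)]+[strip((-78,s*79),(-118,s*95)) for s in (1,-1)],.031)
def draw(c,im,m,p,S,off,col):
    for r in m[0]:
        px=w2pix(c,np.c_[to_w(p,np.array(r)/1e3),np.full(4,m[1])])
        cv2.polylines(im,[np.round(((px-off+.5)*S)*16).astype(np.int32)],True,col,1,cv2.LINE_AA,4)
E
python3 - <<'E'
from fit import *
np.set_printoptions(precision=4,suppress=True)
c=cap('top')
o=[o for o in finder.outline_of('top','rack') if o['pixels'].sum()>600][0]
pr,i=fit(c,o['pixels'],RC,np.array([.43,.31,1.55]));print(pr,i)
S=3;off=np.array([180,160])
im=cv2.resize(c['frame'][160:275,180:445,::-1],None,fx=S,fy=S,interpolation=cv2.INTER_CUBIC)
draw(c,im,RC,pr,S,off,(0,0,255))
draw(c,im,CH,[.4231,.0535,1.3588],S,off,(0,255,0));draw(c,im,CH,[.4263,-.0723,1.9603],S,off,(0,255,0));draw(c,im,KE,[.4025,-.2926,1.4368],S,off,(255,0,0))
cv2.imwrite('pics/ov.png',im)
E
```

```text
[0.4268 0.3038 1.5317] 0.7407407407407407
```

View pics/ov.png

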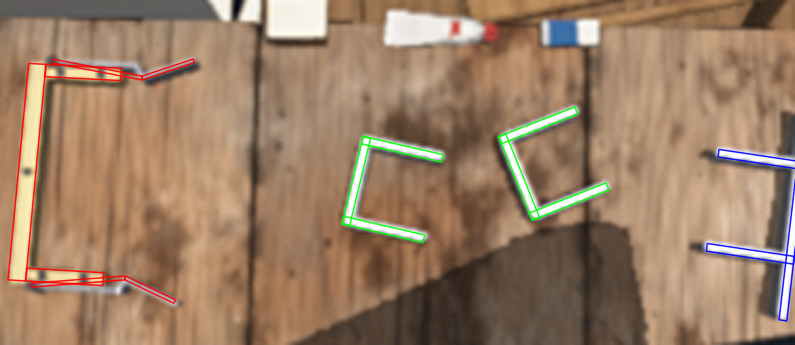

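The fit overlays all three brackets and the rack closely. I'll cage each channel from inside with the fingers part-open, starting with channel A at (0.423, 0.054), yaw 77.9°.

Units first: shifts go in shares of 0.8 m and turns go in shares of 180 degrees. So -0.503 m is -0.6288, 0.14 m is 0.175, -56.8 degrees is -0.3156.

>>> {"fn": "play_rows", "kwargs": {
  "motion": [
    [[0.5, -0.6288, 0.175, 0, 0, -0.3156], [0.5, -0.6288, 0.175, 0, 0, -0.3156], [0.5, -0.6288, 0.175, 0, 0, -0.3156], [0.5, -0.6288, 0.175, 0, 0, -0.3156], [0.5, -0.6288, 0.175, 0, 0, -0.3156], [0.5, -0.6288, 0.175, 0, 0, -0.3156], [0.5, -0.6288, 0.175, 0, 0, -0.3156], [0.5, -0.6288, 0.175, 0, 0, -0.3156]]
  ],
  "fingers": 0.02
}}

```text
time_s: 1.77
position: [0.3226, -0.2709, 0.1686]
tcp_rot: [[0.205, 0.979, 0.001], [0.979, -0.205, -0.001], [-0.001, 0.001, -1.0]]
force: [1.4, -0.5, -1.0]
opening: 0.476
grasp_force: 0.0
```

```bash
cat > go.py <<'E'
# usage: go.py x y z yaw  -> shift/turn in tool axes from the measured pose
from h import *
import sys
def goto(x,y,z,yaw):
    s=bot.read_state();R=s['tcp_rot'];p=s['position']
    a=np.radians(yaw);T=np.array([[np.cos(a),np.sin(a),0],[np.sin(a),-np.cos(a),0],[0,0,-1]])
    from scipy.spatial.transform import Rotation as Ro
    return np.round(R.T@(np.array([x,y,z])-p),4),np.round(Ro.from_matrix(R.T@T).as_rotvec(degrees=True),2)
if __name__=='__main__':
    s=bot.read_state();R=s['tcp_rot']
    print(s['time_s'],s['position'].round(4),'yaw',np.degrees(np.arctan2(R[1,0],R[0,0])).round(2),'tilt',R[:,2].round(3),'F',s['force'].round(1),'open',round(s['opening']*.087,4))
    v=list(map(float,sys.argv[1:]))
    for i in range(0,len(v),4): print(*goto(*v[i:i+4]))
E
python3 go.py .4180 .0300 .1 77.85
```

```text
1.7667 [ 0.3226 -0.2709  0.1686] yaw 78.17 tilt [ 0.001 -0.001 -1.   ] F [ 1.4 -0.5 -1. ] open 0.0414
[0.3141 0.0316 0.0684] [0.06 0.04 0.32]
```

To row units: 0.3 m is 0.375, 0.03 m is 0.0375, 0.3 degrees is 0.0017.

>>> {"fn": "play_rows", "kwargs": {
  "motion": [
    [[0.375, 0.0375, 0.085, 0, 0, 0.0017], [0.375, 0.0375, 0.085, 0, 0, 0.0017], [0.375, 0.0375, 0.085, 0, 0, 0.0017], [0.375, 0.0375, 0.085, 0, 0, 0.0017], [0.375, 0.0375, 0.085, 0, 0, 0.0017], [0.375, 0.0375, 0.085, 0, 0, 0.0017], [0.375, 0.0375, 0.085, 0, 0, 0.0017], [0.375, 0.0375, 0.085, 0, 0, 0.0017]]
  ],
  "fingers": 0.02
}}

```text
time_s: 2.43
position: [0.4152, 0.0183, 0.0999]
tcp_rot: [[0.212, 0.977, -0.0], [0.977, -0.212, 0.001], [0.001, -0.0, -1.0]]
force: [-0.4, -0.2, -0.3]
opening: 0.233
grasp_force: 0.0
```

```bash
python3 - <<'E'
from fit import *
c=cap('wrist','w1.png')
draw(c,(im:=np.ascontiguousarray(c['frame'][:,:,::-1])),CH,[.4231,.0535,1.3588],1,np.zeros(2),(0,255,0))
cv2.imwrite('pics/w1.png',im)
E
python3 go.py .4180 .0300 .1 77.85 .4180 .0300 .024 77.85
```

```text
2.4833 [0.4155 0.019  0.0998] yaw 77.86 tilt [ 0.     0.001 -1.   ] F [ 0.4  0.5 -0.7] open 0.0204
[ 0.0113  0.0002 -0.0002] [-0.01 -0.05  0.01]
[0.0112 0.0002 0.0758] [-0.01 -0.05  0.01]
```

View pics/w1.png

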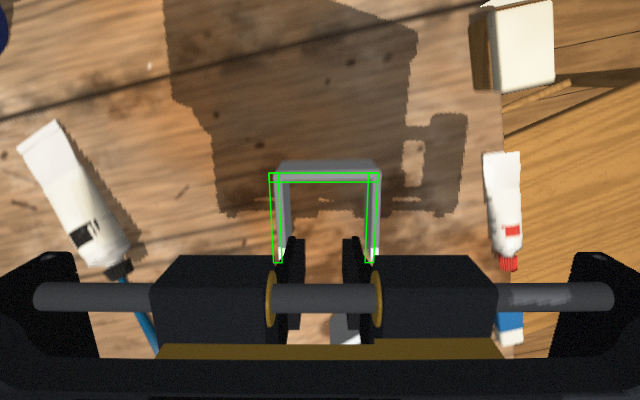

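Wrist view: channel with its back at about (328,165) and the two fingers (297 and 350, v≈270) just at the mouth, between the legs. The overlay is off by a few pixels, so I'll recheck after settling.

To row units: 0.011 m is 0.0138, 0.005 m is 0.0063.

>>> {"fn": "play_rows", "kwargs": {
  "motion": [
    [[0.0063, 0, 0, 0, 0, 0], [0.0138, 0, 0, 0, 0, 0], [0.0138, 0, 0, 0, 0, 0], [0.0138, 0, 0, 0, 0, 0]]
  ]
}}

```text
time_s: 2.82
position: [0.4172, 0.0245, 0.101]
tcp_rot: [[0.216, 0.976, 0.001], [0.976, -0.216, -0.0], [-0.0, 0.001, -1.0]]
force: [-0.1, -0.2, -0.7]
opening: 0.23
grasp_force: 0.0
```

```bash
python3 - <<'E'
from fit import *
c=cap('wrist');P=[.4231,.0535,1.3588]
im=np.ascontiguousarray(c['frame'][:,:,::-1])
S=4;off=np.array([250,140]);z=cv2.resize(im[140:290,250:410],None,fx=S,fy=S,interpolation=cv2.INTER_CUBIC)
draw(c,z,CH,P,S,off,(0,255,0));draw(c,z,(CH[0],0.),P,S,off,(0,0,255))
cv2.imwrite('pics/w2.png',z)
for o in finder.outline_of('wrist','channel_1')[:2]:
    print(o['confidence'],o['pixels'].sum(),fit(c,o['pixels'],CH,np.array(P)))
c=cap('top')
for o in finder.outline_of('top','channel_1')[:3]:
    ctr=pix2w(c,[np.argwhere(o['pixels'])[:,::-1].mean(0)],.03)[0];print(ctr)
    if ctr[1]>-.04 : print(fit(c,o['pixels'],CH,np.array(P)))
E
python3 go.py .4180 .0300 .1 77.85
```

```text
0.82 4021 (array([0.4255011 , 0.05220906, 1.37835588]), np.float64(0.8693565976008724))
0.71 602 (array([0.4231, 0.0535, 1.0588]), np.float64(0.0))
[ 0.43862645 -0.0903707   0.03      ]
3.0167 [0.417  0.0245 0.1008] yaw 77.47 tilt [ 0. -0. -1.] F [-0.1 -0.2  0.3] open 0.02
[ 0.0056 -0.0002  0.0008] [ 0.02  0.   -0.38]
```

View pics/w2.png

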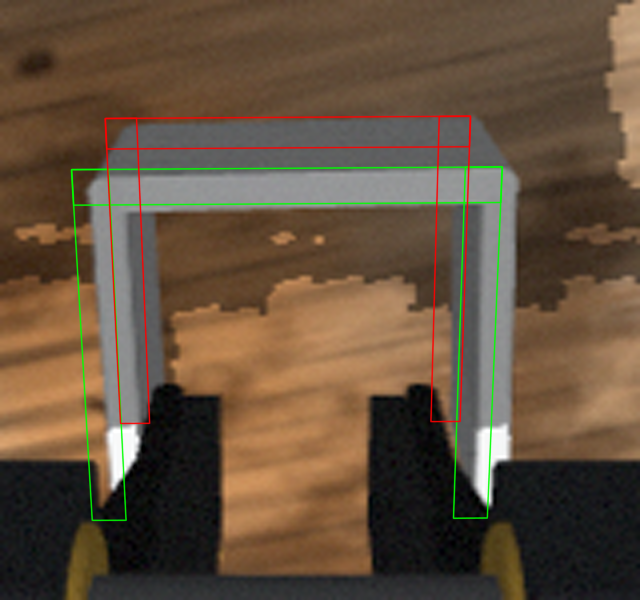

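To row units: 0.077 m is 0.0963, 0.005 m is 0.0063, -1 degrees is -0.0056.

>>> {"fn": "play_rows", "kwargs": {
  "motion": [
    [[0.0063, 0.0025, 0, 0, 0, -0.0056], [0.0063, 0.0025, 0.025, 0, 0, -0.0056], [0.0063, 0.0025, 0.05, 0, 0, -0.0056], [0.0063, 0.0025, 0.075, 0, 0, -0.0056], [0.0063, 0.0025, 0.09, 0, 0, -0.0056], [0.0063, 0.0025, 0.0963, 0, 0, -0.0056], [0.0063, 0.0025, 0.0963, 0, 0, -0.0056], [0.0063, 0.0025, 0.0963, 0, 0, -0.0056]]
  ]
}}

```text
time_s: 3.68
position: [0.4201, 0.0298, 0.0237]
tcp_rot: [[0.198, 0.98, -0.0], [0.98, -0.198, 0.0], [0.0, -0.0, -1.0]]
force: [0.3, -0.5, -0.2]
opening: 0.232
grasp_force: 0.0
```

>>> {"fn": "play_rows", "kwargs": {
  "motion": [
    [[0, 0, 0, 0, 0, 0], [0, 0, 0, 0, 0, 0], [0, 0, 0, 0, 0, 0]]
  ],
  "fingers": 0.027
}}

```text
time_s: 3.93
position: [0.4205, 0.0297, 0.0243]
tcp_rot: [[0.198, 0.98, 0.002], [0.98, -0.198, -0.0], [0.0, 0.002, -1.0]]
force: [0.1, 0.7, -0.5]
opening: 0.3
grasp_force: 0.0
```

```bash
python3 go.py .4180 .0300 .024 77.85
```

```text
3.9333 [0.4205 0.0297 0.0243] yaw 78.58 tilt [ 0.002 -0.    -1.   ] F [ 0.1  0.7 -0.5] open 0.0261
[-0.0002 -0.0025  0.0003] [ 0.09 -0.    0.73]
```

To row units: 0.111 m is 0.1388, 0.09 m is 0.1125, -9.2 degrees is -0.0511.

>>> {"fn": "play_rows", "kwargs": {
  "motion": [
    [[0.0125, 0, 0, 0, 0, 0], [0.0325, -0.01, 0, 0, 0, -0.0083], [0.0525, -0.0225, 0, 0, 0, -0.0167], [0.0725, -0.035, 0, 0, 0, -0.025], [0.0925, -0.0475, 0, 0, 0, -0.0333], [0.1125, -0.06, 0, 0, 0, -0.0422], [0.1388, -0.0725, 0, 0, 0, -0.0511], [0.1388, -0.0725, 0, 0, 0, -0.0511]]
  ]
}}

```text
time_s: 4.6
position: [0.3835, 0.1529, 0.024]
tcp_rot: [[0.034, 0.999, -0.001], [0.999, -0.034, 0.0], [0.0, -0.001, -1.0]]
force: [0.2, -0.3, -0.9]
opening: 0.311
grasp_force: 0.0
```

```bash
cat > look.py <<'E'
import sys
from fit import *
rk=np.array([.4268,.3038,1.5317])
c=cap('wrist')
# channel assumed on the fingers
s=bot.read_state();R=s['tcp_rot'];yaw=np.arctan2(R[1,0],R[0,0]);p=s['position'][:2]+.0155*R[:2,0]
z=np.ascontiguousarray(c['frame'][:,:,::-1])
draw(c,z,RC,rk,1,np.zeros(2),(0,0,255));draw(c,z,CH,[*p,yaw],1,np.zeros(2),(0,255,0))
cv2.imwrite('pics/'+sys.argv[1],z)
np.set_printoptions(precision=4,suppress=True)
for o in finder.outline_of('wrist','rack')[:1]: print('rack',o['confidence'],*fit(c,o['pixels'],RC,rk))
for o in finder.outline_of('wrist','channel_1')[:1]: print('ch',o['confidence'],*fit(c,o['pixels'],CH,np.array([*p,yaw])),p,yaw)
E
python3 look.py w3.png; python3 go.py .3855 .15 .024 87.8
```

```text
rack 0.78 [0.4279 0.3079 1.5425] 0.7098825831702544
ch 0.75 [0.3874 0.1758 1.55  ] 0.803643973901268 [0.3849 0.1673] 1.5358410875126542
4.75 [0.3855 0.1504 0.0238] yaw 87.82 tilt [ 0.001  0.    -1.   ] F [-0.2 -0.7 -0.4] open 0.0271
[-0.0004  0.     -0.0002] [ 0.06 -0.01  0.02]
```

View pics/w3.png

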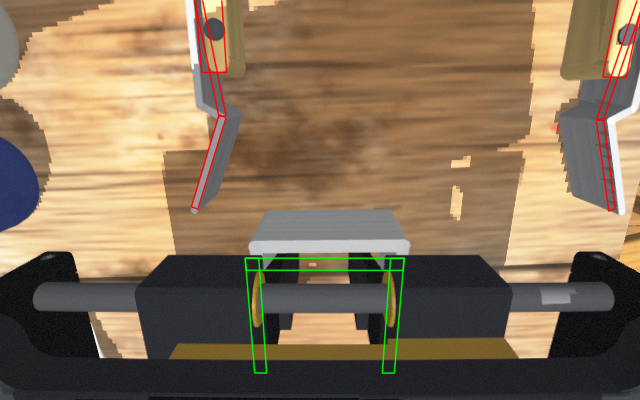

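Wrist view: the channel (back top edge at (329,247)) sits between the clip flares, (195,210) and (620,210), about 8 mm ahead of the fingers after coasting. It is lined up for the left half, so I push in.

To row units: 0.12 m is 0.15, -0.002 m is -0.0025, -0.3 degrees is -0.0017.

>>> {"fn": "play_rows", "kwargs": {
  "motion": [
    [[0.0175, 0, 0, 0, 0, 0], [0.0375, 0, 0, 0, 0, -0.0017], [0.06, -0.0013, 0, 0, 0, -0.0017], [0.0825, -0.0013, 0, 0, 0, -0.0017], [0.105, -0.0013, 0, 0, 0, -0.0017], [0.1275, -0.0025, 0, 0, 0, -0.0017], [0.1425, -0.0025, 0, 0, 0, -0.0017], [0.15, -0.0025, 0, 0, 0, -0.0017]]
  ]
}}

```text
time_s: 5.42
position: [0.3886, 0.2707, 0.0237]
tcp_rot: [[0.034, 0.999, 0.001], [0.999, -0.034, 0.0], [0.0, 0.001, -1.0]]
force: [1.3, -1.5, 0.9]
opening: 0.31
grasp_force: 0.6
```

To row units: 0.018 m is 0.0225, 0.016 m is 0.02.

>>> {"fn": "play_rows", "kwargs": {
  "motion": [
    [[0.005, 0, 0, 0, 0, 0], [0.01, 0, 0, 0, 0, 0], [0.015, 0, 0, 0, 0, 0], [0.0175, 0, 0, 0, 0, 0], [0.02, 0, 0, 0, 0, 0], [0.0225, 0, 0, 0, 0, 0]]
  ]
}}

```text
time_s: 5.92
position: [0.3883, 0.2879, 0.0236]
tcp_rot: [[0.034, 0.999, -0.0], [0.999, -0.034, -0.0], [-0.0, -0.0, -1.0]]
force: [0.2, -0.8, -0.9]
opening: 0.31
grasp_force: 0.5
```

```bash
python3 go.py .3895 .2907 .024 88.1
```

```text
5.9167 [0.3883 0.2879 0.0236] yaw 88.05 tilt [-0. -0. -1.] F [ 0.2 -0.8 -0.9] open 0.027
[ 0.0029  0.0011 -0.0004] [-0.02  0.01 -0.05]
```

Continue gently until the force rises.

>>> {"fn": "play_rows", "kwargs": {
  "motion": [
    [[0.0025, 0, 0, 0, 0, 0], [0.0038, 0, 0, 0, 0, 0], [0.005, 0, 0, 0, 0, 0], [0.005, 0, 0, 0, 0, 0]]
  ]
}}

```text
time_s: 6.25
position: [0.3882, 0.2885, 0.0236]
tcp_rot: [[0.033, 0.999, -0.003], [0.999, -0.033, -0.005], [-0.005, -0.003, -1.0]]
force: [4.4, -19.6, 3.7]
opening: 0.308
grasp_force: 9.7
```

```bash
python3 go.py .3895 .2907 .024 88.1; python3 look.py w4.png
```

```text
6.25 [0.3882 0.2885 0.0236] yaw 88.13 tilt [-0.003 -0.005 -1.   ] F [  4.4 -19.6   3.7] open 0.0268
[ 0.0022  0.0012 -0.0004] [-0.15  0.3   0.02]
rack 0.63 [0.4277 0.3035 1.5294] 0.6985714775101916
ch 0.84 [0.3882 0.291  1.5257] 0.5144398051496173 [0.3887 0.304 ] 1.53777443144608
```

View pics/w4.png

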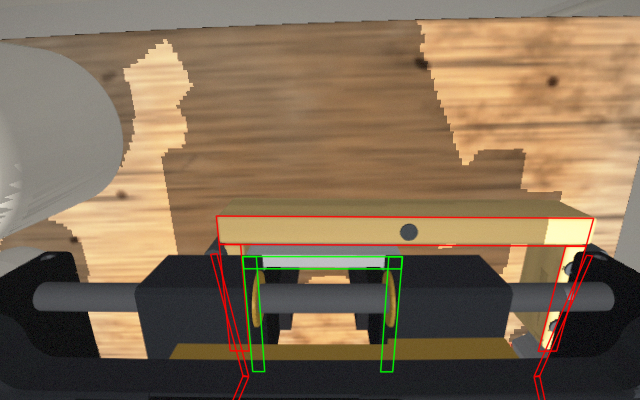

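Wall contact was at 20 N, exactly where the rack pose predicts, so channel A is seated at rack y≈+38. Now I back off, lift and go to channel B.

To row units: -0.37 m is -0.4625, -0.06 m is -0.075, -24.2 degrees is -0.1344.

>>> {"fn": "play_rows", "kwargs": {
  "motion": [
    [[-0.01, 0, 0, 0, 0, 0], [-0.015, 0, 0, 0, 0, 0], [-0.015, 0, -0.0313, 0, 0, 0], [-0.015, 0, -0.075, 0, 0, 0], [-0.0375, 0, -0.095, 0, 0, 0], [-0.4625, 0.0775, -0.095, 0, 0, -0.1344], [-0.4625, 0.0775, -0.095, 0, 0, -0.1344], [-0.4625, 0.0775, -0.095, 0, 0, -0.1344]]
  ],
  "fingers": 0.02
}}

```text
time_s: 7.07
position: [0.4038, 0.1586, 0.1002]
tcp_rot: [[-0.281, 0.96, 0.002], [0.96, 0.281, 0.001], [-0.0, 0.002, -1.0]]
force: [0.5, 0.7, 0.7]
opening: 0.233
grasp_force: 0.0
```

```bash
python3 go.py .4379 -.0971 .1 112.3
```

```text
7.0667 [0.4038 0.1586 0.1002] yaw 106.33 tilt [ 0.002  0.001 -1.   ] F [0.5 0.7 0.7] open 0.0203
[-2.55e-01 -3.92e-02  1.00e-04] [ 0.12  0.01 -5.97]
```

To row units: -0.235 m is -0.2938, -0.036 m is -0.045, -5 degrees is -0.0278.

>>> {"fn": "play_rows", "kwargs": {
  "motion": [
    [[-0.2938, -0.045, 0, 0, 0, -0.0278], [-0.2938, -0.045, 0, 0, 0, -0.0278], [-0.2938, -0.045, 0, 0, 0, -0.0278], [-0.2938, -0.045, 0, 0, 0, -0.0278], [-0.2938, -0.045, 0, 0, 0, -0.0278], [-0.2938, -0.045, 0, 0, 0, -0.0278], [-0.2938, -0.045, 0, 0, 0, -0.0278]]
  ]
}}

```text
time_s: 7.65
position: [0.4369, -0.0827, 0.0998]
tcp_rot: [[-0.351, 0.936, 0.007], [0.936, 0.351, -0.004], [-0.006, 0.005, -1.0]]
force: [0.7, -0.3, -0.5]
opening: 0.227
grasp_force: 0.0
```

```bash
python3 - <<'E'
from fit import *
np.set_printoptions(precision=4,suppress=True)
cap('top');c=cap('wrist')
for o in finder.outline_of('wrist','channel_1')[:2]: print(o['confidence'],o['pixels'].sum(),*fit(c,o['pixels'],CH,np.array([.428,-.073,1.96])))
E
python3 go.py .4379 -.0971 .1 112.3
```

```text
0.69 5566 [ 0.428 -0.073  1.66 ] 0.0
0.62 3563 [ 0.4295 -0.0739  1.9735] 0.8109601657840203
7.8 [ 0.4328 -0.0763  0.0994] yaw 110.86 tilt [-0.001  0.001 -1.   ] F [-1.   1.   0.5] open 0.0205
[-0.0213 -0.0026 -0.0006] [-0.04 -0.07 -1.44]
```

To row units: 0.075 m is 0.0938, 0.04 m is 0.05, -1.7 degrees is -0.0094.

>>> {"fn": "play_rows", "kwargs": {
  "motion": [
    [[-0.0263, -0.0025, 0, 0, 0, -0.0094], [-0.0263, -0.0025, 0, 0, 0, -0.0094], [-0.0263, -0.0025, 0.025, 0, 0, -0.0094], [-0.0263, -0.0025, 0.05, 0, 0, -0.0094], [-0.0263, -0.0025, 0.075, 0, 0, -0.0094], [-0.0263, -0.0025, 0.0938, 0, 0, -0.0094], [-0.0263, -0.0025, 0.0938, 0, 0, -0.0094]]
  ]
}}

```text
time_s: 8.38
position: [0.4372, -0.0944, 0.0226]
tcp_rot: [[-0.386, 0.922, -0.005], [0.922, 0.386, 0.003], [0.005, -0.004, -1.0]]
force: [-0.9, 0.2, 0.7]
opening: 0.229
grasp_force: 0.0
```

>>> {"fn": "play_rows", "kwargs": {
  "motion": [
    [[0, 0, 0, 0, 0, 0], [0, 0, 0, 0, 0, 0], [0, 0, 0, 0, 0, 0]]
  ],
  "fingers": 0.027
}}

```text
time_s: 8.63
position: [0.4394, -0.0965, 0.0255]
tcp_rot: [[-0.385, 0.923, 0.001], [0.923, 0.385, -0.001], [-0.001, 0.001, -1.0]]
force: [-0.0, 0.2, 0.7]
opening: 0.299
grasp_force: 0.0
```

```bash
python3 go.py .4379 -.0971 .024 112.3
python3 - <<'E'
import numpy as np
r=np.array([.4268,.3038]);a=1.5317
for x,y in [(-155,-37),(-50,-37),(-15.5,-38)]: print(r+x/1e3*np.array([np.cos(a),np.sin(a)])+y/1e3*np.array([-np.sin(a),np.cos(a)]))
E
python3 go.py .4578 .1475 .024 87.8
```

```text
8.6333 [ 0.4394 -0.0965  0.0255] yaw 112.67 tilt [ 0.001 -0.001 -1.   ] F [-0.   0.2  0.7] open 0.026
[ 0.0001 -0.0016  0.0015] [0.06 0.06 0.37]
[0.45771334 0.14747225]
[0.46181741 0.25239201]
[0.46416512 0.28682656]
8.6333 [ 0.4394 -0.0965  0.0255] yaw 112.67 tilt [ 0.001 -0.001 -1.   ] F [-0.   0.2  0.7] open 0.026
[0.2181 0.111  0.0014] [ 0.07  0.05 24.87]
```

To row units: 0.107 m is 0.1338, 0.05 m is 0.0625, 19 degrees is 0.1056.

>>> {"fn": "play_rows", "kwargs": {
  "motion": [
    [[0.01, 0, 0.0013, 0, 0, 0], [0.0225, 0.0025, 0.0013, 0, 0, 0.0083], [0.04, 0.01, 0.0013, 0, 0, 0.0222], [0.0588, 0.02, 0.0013, 0, 0, 0.0389], [0.0775, 0.03, 0.0013, 0, 0, 0.0556], [0.0963, 0.04, 0.0013, 0, 0, 0.0722], [0.115, 0.0513, 0.0013, 0, 0, 0.0889], [0.1338, 0.0625, 0.0013, 0, 0, 0.1056]]
  ]
}}

```text
time_s: 9.3
position: [0.4438, 0.0221, 0.0243]
tcp_rot: [[-0.06, 0.998, 0.001], [0.998, 0.06, -0.0], [-0.0, 0.001, -1.0]]
force: [-0.0, -1.3, -0.6]
opening: 0.307
grasp_force: 0.3
```

```bash
python3 go.py .4575 .1400 .024 87.8
```

```text
9.3 [0.4438 0.0221 0.0243] yaw 93.46 tilt [ 0.001 -0.    -1.   ] F [-0.  -1.3 -0.6] open 0.0267
[0.1169 0.0208 0.0003] [0.04 0.01 5.66]
```

To row units: 0.11 m is 0.1375, 0.104 m is 0.13, 5.6 degrees is 0.0311.

>>> {"fn": "play_rows", "kwargs": {
  "motion": [
    [[0.02, 0.0038, 0, 0, 0, 0.0056], [0.04, 0.0075, 0, 0, 0, 0.0111], [0.06, 0.0113, 0, 0, 0, 0.0194], [0.08, 0.015, 0, 0, 0, 0.0278], [0.1, 0.0188, 0, 0, 0, 0.0311], [0.1175, 0.0225, 0, 0, 0, 0.0311], [0.13, 0.025, 0, 0, 0, 0.0311], [0.1375, 0.025, 0, 0, 0, 0.0311]]
  ]
}}

```text
time_s: 9.97
position: [0.4573, 0.1332, 0.0242]
tcp_rot: [[0.033, 0.999, 0.002], [0.999, -0.033, 0.0], [0.0, 0.002, -1.0]]
force: [0.9, -1.1, -0.0]
opening: 0.309
grasp_force: 0.5
```

```bash
python3 look.py w5.png;  python3 go.py .4575 .1475 .024 87.8
```

```text
rack 0.7 [0.3974 0.3252 1.8009] 0.5868028746213696
ch 0.83 [0.4563 0.1494 1.5393] 0.8001590246488206 [0.4574 0.1491] 1.5379079688717585
10.1167 [0.4567 0.1322 0.0238] yaw 88.07 tilt [ 0.  0. -1.] F [-0.1  0.   0. ] open 0.0269
[ 0.0153  0.0003 -0.0002] [ 0.   -0.    0.27]
```

View pics/w5.png

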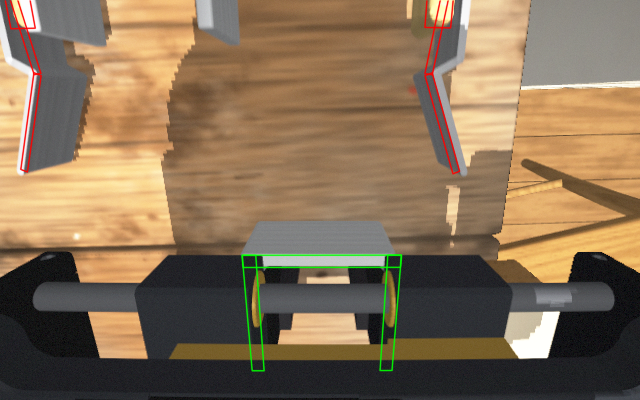

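Wrist view: channel B rests squarely on the fingers (back at (320,248)). Channel A's leg at (217,20) is clear to the left and the right wall is at (440,15). Pushing in.

To row units: 0.132 m is 0.165, 0.12 m is 0.15, 0.2 degrees is 0.0011.

>>> {"fn": "play_rows", "kwargs": {
  "motion": [
    [[0.0175, 0.0013, 0, 0, 0, 0.0011], [0.04, 0.0013, 0, 0, 0, 0.0011], [0.0625, 0.0013, 0, 0, 0, 0.0011], [0.085, 0.0025, 0, 0, 0, 0.0011], [0.1075, 0.0025, 0, 0, 0, 0.0011], [0.13, 0.0025, 0, 0, 0, 0.0011], [0.15, 0.0025, 0, 0, 0, 0.0011], [0.165, 0.0025, 0, 0, 0, 0.0011]]
  ]
}}

```text
time_s: 10.78
position: [0.4635, 0.2641, 0.0235]
tcp_rot: [[0.038, 0.999, -0.0], [0.999, -0.038, -0.0], [-0.0, -0.0, -1.0]]
force: [0.5, -1.0, 1.3]
opening: 0.31
grasp_force: 0.4
```

To row units: 0.022 m is 0.0275, 0.02 m is 0.025.

>>> {"fn": "play_rows", "kwargs": {
  "motion": [
    [[0.005, 0, 0, 0, 0, 0], [0.01, 0, 0, 0, 0, 0], [0.015, 0, 0, 0, 0, 0], [0.0188, 0, 0, 0, 0, 0], [0.0225, 0, 0, 0, 0, 0], [0.025, 0, 0, 0, 0, 0], [0.0275, 0, 0, 0, 0, 0]]
  ]
}}

```text
time_s: 11.37
position: [0.4643, 0.2855, 0.0235]
tcp_rot: [[0.038, 0.999, -0.0], [0.999, -0.038, -0.001], [-0.001, -0.0, -1.0]]
force: [2.4, -12.6, 1.1]
opening: 0.31
grasp_force: 6.6
```

```bash
python3 go.py .4637 .2867 .024 87.8
```

```text
11.3667 [0.4643 0.2855 0.0235] yaw 87.83 tilt [-0.    -0.001 -1.   ] F [  2.4 -12.6   1.1] open 0.027
[ 0.0011 -0.0007 -0.0005] [-0.02  0.03  0.03]
```

To row units: -0.57 m is -0.7125, -0.039 m is -0.0488, 95.5 degrees is 0.5306.

>>> {"fn": "play_rows", "kwargs": {
  "motion": [
    [[-0.01, 0, 0, 0, 0, 0], [-0.015, 0, 0, 0, 0, 0], [-0.015, 0, -0.0375, 0, 0, 0], [-0.015, 0, -0.0813, 0, 0, 0], [-0.05, 0, -0.1075, 0, 0, 0], [-0.7125, -0.0488, -0.1075, 0, 0, 0.5306], [-0.7125, -0.0488, -0.1075, 0, 0, 0.5306], [-0.7125, -0.0488, -0.1075, 0, 0, 0.5306]]
  ],
  "fingers": 0.02
}}

```text
time_s: 12.03
position: [0.4488, 0.1202, 0.1103]
tcp_rot: [[0.406, 0.914, 0.002], [0.914, -0.406, 0.0], [0.001, 0.002, -1.0]]
force: [1.5, -0.0, 0.0]
opening: 0.231
grasp_force: 0.0
```

```bash
python3 go.py .4035 -.29 .11 -7.7
```

```text
12.0333 [0.4488 0.1202 0.1103] yaw 66.06 tilt [ 0.002  0.    -1.   ] F [ 1.5 -0.   0. ] open 0.0201
[-3.933e-01  1.251e-01  2.000e-04] [ 5.000e-02 -1.200e-01  7.376e+01]
```

To row units: -0.375 m is -0.4688, 0.12 m is 0.15, 72 degrees is 0.4.

>>> {"fn": "play_rows", "kwargs": {
  "motion": [
    [[-0.4688, 0.15, 0, 0, 0, 0.4], [-0.4688, 0.15, 0, 0, 0, 0.4], [-0.4688, 0.15, 0, 0, 0, 0.4], [-0.4688, 0.15, 0, 0, 0, 0.4], [-0.4688, 0.15, 0, 0, 0, 0.4], [-0.4688, 0.15, 0, 0, 0, 0.4], [-0.4688, 0.15, 0, 0, 0, 0.4], [-0.4688, 0.15, 0, 0, 0, 0.4]]
  ],
  "fingers": 0.05
}}

```text
time_s: 12.7
position: [0.4135, -0.2122, 0.1096]
tcp_rot: [[0.989, 0.15, 0.0], [0.15, -0.989, 0.0], [0.0, -0.0, -1.0]]
force: [0.1, 0.8, -0.8]
opening: 0.569
grasp_force: 0.0
```

```bash
python3 go.py .4035 -.29 .11 -7.7
```

```text
12.7 [ 0.4135 -0.2122  0.1096] yaw 8.61 tilt [ 0.  0. -1.] F [ 0.1  0.8 -0.8] open 0.0495
[-0.0215  0.0755 -0.0004] [-2.000e-02 -1.000e-02  1.631e+01]
```

To row units: 0.06 m is 0.075, -0.02 m is -0.025, 15 degrees is 0.0833.

>>> {"fn": "play_rows", "kwargs": {
  "motion": [
    [[-0.025, 0.075, 0, 0, 0, 0.0833], [-0.025, 0.075, 0, 0, 0, 0.0833], [-0.025, 0.075, 0, 0, 0, 0.0833], [-0.025, 0.075, 0, 0, 0, 0.0833], [-0.025, 0.075, 0, 0, 0, 0.0833]]
  ]
}}

```text
time_s: 13.12
position: [0.4034, -0.2713, 0.1094]
tcp_rot: [[0.995, -0.103, -0.001], [-0.103, -0.995, 0.002], [-0.001, -0.002, -1.0]]
force: [0.3, 0.6, -0.2]
opening: 0.577
grasp_force: 0.0
```

```bash
python3 - <<'E'
from fit import *
np.set_printoptions(precision=4,suppress=True)
c=cap('wrist')
P=np.array([.4025,-.2926,1.4368])
for o in finder.outline_of('wrist','keeper')[:2]: print(o['confidence'],o['pixels'].sum(),*fit(c,o['pixels'],KE,P))
im=np.ascontiguousarray(c['frame'][:,:,::-1]);draw(c,im,KE,P,1,np.zeros(2),(0,255,0));cv2.imwrite('pics/w6.png',im)
E
python3 go.py .4035 -.29 .11 -7.7
```

```text
0.97 5845 [ 0.4059 -0.2925  1.4416] 0.8497631734754293
13.2167 [ 0.4038 -0.2705  0.1094] yaw -5.83 tilt [-0.001  0.002 -1.   ] F [ 0.5 -0.4  0.6] open 0.0503
[ 0.0017  0.0194 -0.0006] [-0.08  0.07  1.87]
```

View pics/w6.png

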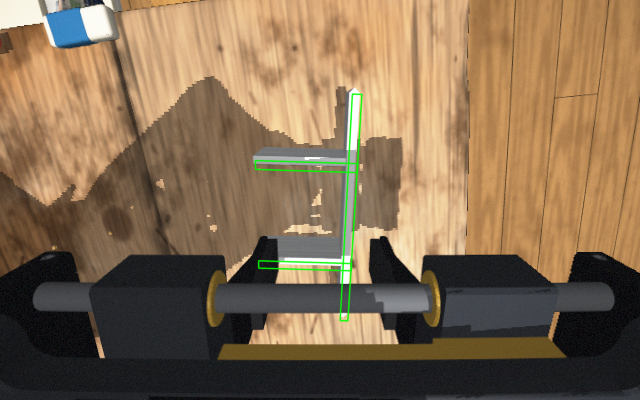

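Wrist view: keeper plate runs (355,90)–(345,320), with legs at v≈158 and 262 pointing left and the fingers straddling the plate. Going down to grip the plate's middle.

To row units: 0.085 m is 0.1063, 0.018 m is 0.0225, 1.7 degrees is 0.0094.

>>> {"fn": "play_rows", "kwargs": {
  "motion": [
    [[0.0038, 0.0225, 0, 0, 0, 0.0094], [0.0038, 0.0225, 0.025, 0, 0, 0.0094], [0.0038, 0.0225, 0.05, 0, 0, 0.0094], [0.0038, 0.0225, 0.0813, 0, 0, 0.0094], [0.0038, 0.0225, 0.1063, 0, 0, 0.0094], [0.0038, 0.0225, 0.1063, 0, 0, 0.0094], [0.0038, 0.0225, 0.1063, 0, 0, 0.0094]]
  ]
}}

```text
time_s: 13.8
position: [0.4051, -0.2887, 0.024]
tcp_rot: [[0.991, -0.131, -0.002], [-0.131, -0.991, 0.002], [-0.002, -0.002, -1.0]]
force: [1.0, 0.1, -0.7]
opening: 0.572
grasp_force: 0.0
```

>>> {"fn": "play_rows", "kwargs": {
  "motion": [
    [[0, 0, 0, 0, 0, 0], [0, 0, 0, 0, 0, 0], [0, 0, 0, 0, 0, 0], [0, 0, 0, 0, 0, 0], [0, 0, 0, 0, 0, 0], [0, 0, 0, 0, 0, 0]]
  ],
  "fingers": 0.0
}}

```text
time_s: 14.3
position: [0.4056, -0.2908, 0.0251]
tcp_rot: [[0.991, -0.133, 0.001], [-0.133, -0.991, -0.001], [0.001, 0.001, -1.0]]
force: [0.5, 0.9, 0.9]
opening: 0.206
grasp_force: 0.0
```

```bash
python3 go.py .4268 .15 .024 -2.25
python3 - <<'E'
from fit import *
np.set_printoptions(precision=4,suppress=True)
c=cap('top')
for o in finder.outline_of('top','keeper')[:1]: print(o['confidence'],o['pixels'].sum(),*fit(c,o['pixels'],KE,np.array([.4035,-.292,1.44])))
E
```

```text
14.3 [ 0.4056 -0.2908  0.0251] yaw -7.66 tilt [ 0.001 -0.001 -1.   ] F [0.5 0.9 0.9] open 0.0179
[-0.0377 -0.4396  0.0008] [ 0.04 -0.04 -5.41]
0.58 207 [ 0.4081 -0.2843  1.5678] 0.5
```

Fingers are still closing.

>>> {"fn": "play_rows", "kwargs": {
  "motion": [
    [[0, 0, 0, 0, 0, 0], [0, 0, 0, 0, 0, 0], [0, 0, 0, 0, 0, 0], [0, 0, 0, 0, 0, 0], [0, 0, 0, 0, 0, 0]]
  ],
  "fingers": 0.0
}}

```text
time_s: 14.82
position: [0.4053, -0.2903, 0.0247]
tcp_rot: [[0.991, -0.133, -0.0], [-0.133, -0.991, 0.0], [-0.0, -0.0, -1.0]]
force: [-0.1, 0.7, 3.9]
opening: 0.067
grasp_force: 30.0
```

```bash
python3 go.py .4268 .15 .024 -2.25
python3 - <<'E'
from fit import *
np.set_printoptions(precision=4,suppress=True)
print(bot.read_state()['grasp_force'])
c=cap('wrist')
for o in finder.outline_of('wrist','keeper')[:1]: print(o['confidence'],o['pixels'].sum(),*fit(c,o['pixels'],KE,np.array([.4035,-.292,1.44])))
E
```

```text
14.8167 [ 0.4053 -0.2903  0.0247] yaw -7.65 tilt [-0.  0. -1.] F [-0.1  0.7  3.9] open 0.0058
[-0.0374 -0.4392  0.0008] [-0.02  0.02 -5.4 ]
29.99984056223184
0.63 7886 [ 0.433  -0.349   1.9659] 0.20793103448275863
```

Gripped (30 N, 5.8 mm). Now I drag the keeper along the bench towards the rack.

To row units: -0.16 m is -0.2, -0.138 m is -0.1725, -5.4 degrees is -0.03.

>>> {"fn": "play_rows", "kwargs": {
  "motion": [
    [[-0.0013, -0.0125, 0, 0, 0, -0.0022], [-0.0038, -0.0375, 0, 0, 0, -0.0067], [-0.0063, -0.0625, 0, 0, 0, -0.0111], [-0.0088, -0.09, 0, 0, 0, -0.0156], [-0.0113, -0.1175, 0, 0, 0, -0.02], [-0.0138, -0.145, 0, 0, 0, -0.0244], [-0.0175, -0.1725, 0, 0, 0, -0.0289], [-0.02, -0.2, 0, 0, 0, -0.03]]
  ]
}}

```text
time_s: 15.58
position: [0.4115, -0.1293, 0.0247]
tcp_rot: [[0.999, -0.038, 0.002], [-0.038, -0.999, -0.002], [0.002, 0.002, -1.0]]
force: [0.9, -2.0, 1.9]
opening: 0.067
grasp_force: 30.0
```

```bash
python3 go.py .4211 .1569 .0245 -2.25
```

```text
15.5833 [ 0.4115 -0.1293  0.0247] yaw -2.19 tilt [ 0.002 -0.002 -1.   ] F [ 0.9 -2.   1.9] open 0.0058
[-1.400e-03 -2.863e-01 -2.000e-04] [ 0.09 -0.12  0.06]
```

To row units: -0.16 m is -0.2, -0.12 m is -0.15.

>>> {"fn": "play_rows", "kwargs": {
  "motion": [
    [[0, -0.025, 0, 0, 0, 0], [0, -0.05, 0, 0, 0, 0], [0, -0.075, 0, 0, 0, 0], [0, -0.1, 0, 0, 0, 0], [0, -0.125, 0, 0, 0, 0], [-0.0013, -0.15, 0, 0, 0, 0], [-0.0013, -0.175, 0, 0, 0, 0], [-0.0013, -0.2, 0, 0, 0, 0]]
  ]
}}

```text
time_s: 16.25
position: [0.4165, 0.031, 0.0247]
tcp_rot: [[0.999, -0.039, 0.001], [-0.039, -0.999, -0.001], [0.001, 0.001, -1.0]]
force: [0.8, -3.0, 3.4]
opening: 0.067
grasp_force: 30.0
```

To row units: -0.09 m is -0.1125, -0.001 m is -0.0013.

>>> {"fn": "play_rows", "kwargs": {
  "motion": [
    [[0, -0.025, 0, 0, 0, 0], [0, -0.05, 0, 0, 0, 0], [0, -0.075, 0, 0, 0, 0], [0, -0.0938, 0, 0, 0, 0], [0, -0.1063, 0, 0, 0, 0], [-0.0013, -0.1125, 0, 0, 0, 0], [-0.0013, -0.1125, 0, 0, 0, 0]]
  ]
}}

```text
time_s: 16.83
position: [0.4188, 0.1211, 0.0247]
tcp_rot: [[0.999, -0.038, 0.001], [-0.038, -0.999, 0.0], [0.001, -0.0, -1.0]]
force: [-0.0, 4.4, 4.5]
opening: 0.064
grasp_force: 30.0
```

```bash
python3 go.py .4211 .1569 .0245 -2.25
python3 - <<'E'
from fit import *
c=cap('wrist','w7.png')
im=np.ascontiguousarray(c['frame'][:,:,::-1])
s=bot.read_state();R=s['tcp_rot'];kx=-R[:2,1];p=s['position'][:2]-.003*kx
draw(c,im,KE,[*p,np.arctan2(kx[1],kx[0])],1,np.zeros(2),(0,255,0));draw(c,im,RC,[.4268,.3038,1.5317],1,np.zeros(2),(0,0,255))
c2=cap('top');t=c2['frame'][160:280,170:330,::-1];cv2.imwrite('pics/w7.png',np.vstack([im[:300],cv2.resize(t,None,fx=2.2,fy=2.2)[:264,:352] if 0 else np.hstack([cv2.resize(t,(400,300)),np.zeros((300,240,3),np.uint8)])]))
E
```

```text
16.8333 [0.4188 0.1211 0.0247] yaw -2.19 tilt [ 0.001  0.    -1.   ] F [-0.   4.4  4.5] open 0.0056
[ 0.0009 -0.0359  0.0002] [-0.03 -0.05  0.06]
```

View pics/w7.png

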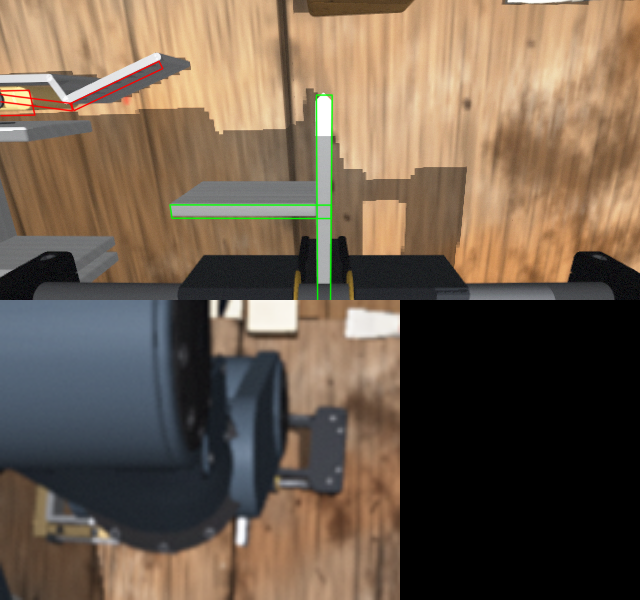

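Wrist view: the keeper coincides with its predicted outline (centred on the TCP, plate end at (324,95)). The upper clip nose is at (70,103), and the channels' leg tips are visible at (90,130) and (115,243). Legs go between the channel walls next.

To row units: -0.091 m is -0.1138, 0.0015 m is 0.0019.

>>> {"fn": "play_rows", "kwargs": {
  "motion": [
    [[0.0013, -0.015, 0, 0, 0, 0], [0.0019, -0.0325, 0, 0, 0, 0], [0.0019, -0.05, 0, 0, 0, 0], [0.0019, -0.0675, 0, 0, 0, 0], [0.0019, -0.085, 0, 0, 0, 0], [0.0019, -0.1, 0, 0, 0, 0], [0.0019, -0.1113, 0, 0, 0, 0], [0.0019, -0.1138, 0, 0, 0, 0]]
  ]
}}

```text
time_s: 17.6
position: [0.4239, 0.2106, 0.0247]
tcp_rot: [[0.999, -0.039, -0.0], [-0.039, -0.999, -0.001], [-0.0, 0.001, -1.0]]
force: [0.2, -4.6, 6.1]
opening: 0.064
grasp_force: 30.0
```

```bash
python3 go.py .4232 .2119 .0245 -2.25
```

```text
17.6 [0.4239 0.2106 0.0247] yaw -2.22 tilt [-0.    -0.001 -1.   ] F [ 0.2 -4.6  6.1] open 0.0056
[-0.0007 -0.0013  0.0002] [0.04 0.01 0.03]
```

To row units: -0.085 m is -0.1063, -0.08 m is -0.1, -7 degrees is -0.0389.

>>> {"fn": "play_rows", "kwargs": {
  "motion": [
    [[0, 0, 0, 0, 0, 0], [0, 0, 0, 0, 0, 0], [0, 0, 0, 0, 0, 0], [0, 0, -0.0188, 0, 0, 0], [0, 0, -0.0563, 0, 0, 0], [0, 0, -0.1, 0, 0, 0], [0, 0.025, -0.1063, 0, 0, 0], [0, 0.0438, -0.1063, 0, 0, -0.0389]]
  ],
  "fingers": 0.016
}}

```text
time_s: 18.27
position: [0.424, 0.1756, 0.1117]
tcp_rot: [[0.996, 0.085, 0.005], [0.085, -0.996, 0.001], [0.005, -0.0, -1.0]]
force: [0.3, -0.3, 0.7]
opening: 0.183
grasp_force: 0.0
```

```bash
python3 go.py .4218 .178 .11 87.8
```

```text
18.2667 [0.424  0.1756 0.1117] yaw 4.9 tilt [ 0.005  0.001 -1.   ] F [ 0.3 -0.3  0.7] open 0.0159
[-0.002  -0.0026  0.0017] [  0.21  -0.27 -82.9 ]
```

To row units: -0.002 m is -0.0025, -82 degrees is -0.4556.

>>> {"fn": "play_rows", "kwargs": {
  "motion": [
    [[-0.0025, 0, 0, 0, 0, -0.4556], [-0.0025, 0, 0, 0, 0, -0.4556], [-0.0025, 0, 0, 0, 0, -0.4556], [-0.0025, 0, 0, 0, 0, -0.4556], [-0.0025, 0, 0, 0, 0, -0.4556], [-0.0025, 0, 0, 0, 0, -0.4556], [-0.0025, 0, 0, 0, 0, -0.4556], [-0.0025, 0, 0, 0, 0, -0.4556]]
  ],
  "fingers": 0.087
}}

```text
time_s: 18.93
position: [0.4202, 0.1753, 0.1093]
tcp_rot: [[0.464, 0.886, -0.001], [0.886, -0.464, -0.0], [-0.0, -0.001, -1.0]]
force: [0.3, -0.5, 0.1]
opening: 0.702
grasp_force: 0.0
```

```bash
python3 go.py .4218 .178 .11 87.8
```

```text
18.9333 [0.4202 0.1753 0.1093] yaw 62.34 tilt [-0.001 -0.    -1.   ] F [ 0.3 -0.5  0.1] open 0.0611
[ 0.0032  0.0002 -0.0007] [-5.000e-02  1.000e-02 -2.546e+01]
```

To row units: 0.002 m is 0.0025, -24.5 degrees is -0.1361.

>>> {"fn": "play_rows", "kwargs": {
  "motion": [
    [[0.0025, 0, 0, 0, 0, -0.1361], [0.0025, 0, 0, 0, 0, -0.1361], [0.0025, 0, 0, 0, 0, -0.1361], [0.0025, 0, 0, 0, 0, -0.1361], [0.0025, 0, 0, 0, 0, -0.1361], [0.0025, 0, 0, 0, 0, -0.1361], [0.0025, 0, 0, 0, 0, -0.1361]]
  ],
  "fingers": 0.087
}}

```text
time_s: 19.52
position: [0.4213, 0.1773, 0.1094]
tcp_rot: [[0.062, 0.998, -0.0], [0.998, -0.062, -0.0], [-0.0, -0.0, -1.0]]
force: [-0.2, -0.1, 0.1]
opening: 0.997
grasp_force: 0.0
```

```bash
python3 go.py .4225 .178 .024 87.8
python3 - <<'E'
from fit import *
np.set_printoptions(precision=4,suppress=True)
c=cap('wrist')
im=np.ascontiguousarray(c['frame'][:,:,::-1])
p=np.array([.4239,.2106])-.003*np.array([.039,.999])
draw(c,im,KE,[*p,np.radians(87.75)],1,np.zeros(2),(0,255,0));draw(c,im,RC,[.4268,.3038,1.5317],1,np.zeros(2),(0,0,255))
cv2.imwrite('pics/w8.png',im)
for o in finder.outline_of('wrist','keeper')[:1]: print(o['confidence'],*fit(c,o['pixels'],KE,np.array([*p,1.5317])))
E
```

```text
19.5167 [0.4213 0.1773 0.1094] yaw 86.43 tilt [-0. -0. -1.] F [-0.2 -0.1  0.1] open 0.0867
[0.0008 0.0012 0.0854] [-0.03  0.   -1.37]
0.89 [0.4247 0.207  1.5324] 0.9573783157352562
```

View pics/w8.png

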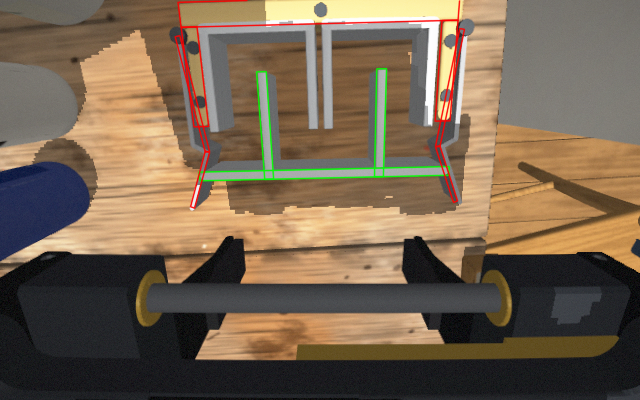

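Wrist view: both channels are seated side by side against the back wall (v≈25). The keeper plate is at v≈172 between the flares, with legs at (262,120) and (381,120), one in each channel. I descend behind the plate and push.

To row units: 0.085 m is 0.1063, 0.07 m is 0.0875, -1.4 degrees is -0.0078.

>>> {"fn": "play_rows", "kwargs": {
  "motion": [
    [[0.0013, 0.0013, 0.025, 0, 0, -0.0078], [0.0013, 0.0013, 0.0563, 0, 0, -0.0078], [0.0013, 0.0013, 0.0875, 0, 0, -0.0078], [0.0013, 0.0013, 0.1063, 0, 0, -0.0078], [0.0013, 0.0013, 0.1063, 0, 0, -0.0078], [0.0013, 0.0013, 0.1063, 0, 0, -0.0078]]
  ]
}}

```text
time_s: 20.12
position: [0.4219, 0.1784, 0.024]
tcp_rot: [[0.036, 0.999, -0.002], [0.999, -0.036, -0.0], [-0.0, -0.002, -1.0]]
force: [-0.2, -0.0, 0.0]
opening: 1.001
grasp_force: 0.0
```

To row units: 0.036 m is 0.045, 0.024 m is 0.03.

>>> {"fn": "play_rows", "kwargs": {
  "motion": [
    [[0.0088, 0, 0, 0, 0, 0], [0.0175, 0, 0, 0, 0, 0], [0.025, 0, 0, 0, 0, 0], [0.03, 0, 0, 0, 0, 0], [0.035, 0, 0, 0, 0, 0], [0.0388, 0, 0, 0, 0, 0], [0.0425, 0, 0, 0, 0, 0], [0.045, 0, 0, 0, 0, 0]]
  ]
}}

```text
time_s: 20.78
position: [0.4239, 0.215, 0.0247]
tcp_rot: [[0.036, 0.999, 0.001], [0.999, -0.036, 0.0], [0.0, 0.0, -1.0]]
force: [-0.3, -1.3, 1.2]
opening: 1.0
grasp_force: 0.6
```

```bash
python3 go.py .4235 .2204 .024 87.75
```

```text
20.7833 [0.4239 0.215  0.0247] yaw 87.93 tilt [ 0.001  0.    -1.   ] F [-0.3 -1.3  1.2] open 0.087
[ 0.0054 -0.0005  0.0007] [ 0.03 -0.02  0.18]
```

To row units: 0.007 m is 0.0088, 0.006 m is 0.0075.

>>> {"fn": "play_rows", "kwargs": {
  "motion": [
    [[0.0025, 0, 0, 0, 0, 0], [0.005, 0, 0, 0, 0, 0], [0.0063, 0, 0, 0, 0, 0], [0.0075, 0, 0, 0, 0, 0], [0.0088, 0, 0, 0, 0, 0], [0.0088, 0, 0, 0, 0, 0]]
  ]
}}

```text
time_s: 21.28
position: [0.4238, 0.2191, 0.0246]
tcp_rot: [[0.036, 0.999, -0.001], [0.999, -0.036, -0.003], [-0.003, -0.001, -1.0]]
force: [1.2, -16.4, 4.4]
opening: 1.003
grasp_force: 8.2
```

```bash
python3 go.py .4235 .2204 .024 87.75
```

```text
21.2833 [0.4238 0.2191 0.0246] yaw 87.93 tilt [-0.001 -0.003 -1.   ] F [  1.2 -16.4   4.4] open 0.0873
[ 0.0013 -0.0004  0.0006] [-0.08  0.17  0.18]
```

Firm stop at the predicted home position. Backing off, lifting and checking.

To row units: -0.085 m is -0.1063, -0.055 m is -0.0688.

>>> {"fn": "play_rows", "kwargs": {
  "motion": [
    [[-0.01, 0, 0, 0, 0, 0], [-0.025, 0, 0, 0, 0, 0], [-0.0375, 0, -0.025, 0, 0, 0], [-0.0438, 0, -0.0688, 0, 0, 0], [-0.0475, 0, -0.1063, 0, 0, 0], [-0.0475, 0, -0.1063, 0, 0, 0], [-0.0475, 0, -0.1063, 0, 0, 0], [-0.0475, 0, -0.1063, 0, 0, 0]]
  ]
}}

```text
time_s: 21.95
position: [0.4223, 0.1836, 0.1093]
tcp_rot: [[0.036, 0.999, -0.0], [0.999, -0.036, 0.0], [0.0, -0.0, -1.0]]
force: [-0.4, 0.0, 0.1]
opening: 1.0
grasp_force: 0.0
```

```bash
python3 - <<'E'
from fit import *
np.set_printoptions(precision=4,suppress=True)
rk=np.array([.4268,.3038,1.5317]);a=rk[2]
p=rk[:2]-.074*np.array([np.cos(a),np.sin(a)])
c=cap('wrist')
im=np.ascontiguousarray(c['frame'][:,:,::-1])
off=np.array([170,0]);S=2.4;z=cv2.resize(im[0:240,170:490],None,fx=S,fy=S,interpolation=cv2.INTER_CUBIC)
draw(c,z,KE,[*p,a],S,off,(0,255,0))
cv2.imwrite('pics/w9.png',z)
for o in finder.outline_of('wrist','keeper')[:1]:
    q,i=fit(c,o['pixels'],KE,np.array([*p,a]));d=q[:2]-rk[:2];print(q,i,'rack frame',d@[np.cos(a),np.sin(a)],d@[-np.sin(a),np.cos(a)])
E
python3 go.py
```

```text
[0.4246 0.2293 1.5347] 0.932649134060295 rack frame -0.07450355144113616 -0.0006795753624833518
22.05 [0.4217 0.1836 0.1085] yaw 87.95 tilt [-0.002 -0.    -1.   ] F [-0.2 -0.   0.2] open 0.087
```

View pics/w9.png

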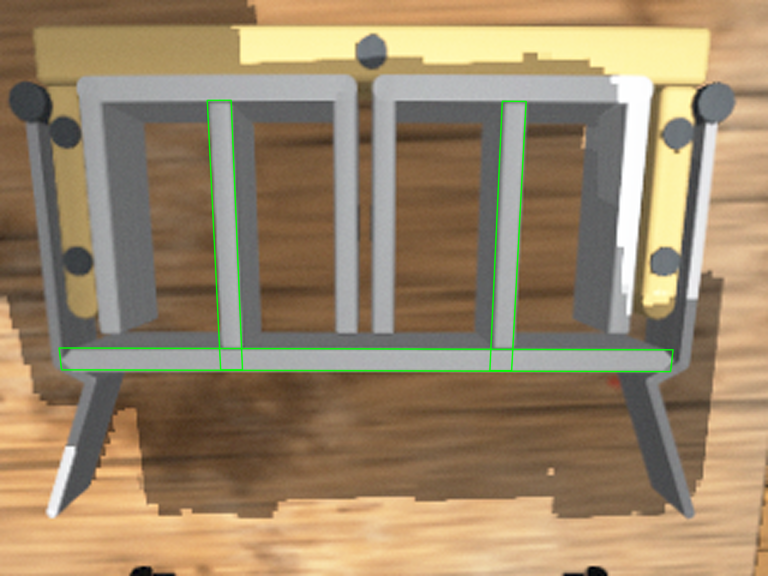

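The picture shows both channels seated, a keeper leg in each, and the plate (v≈360) behind both clip noses ((95,378) and (650,380)), with the clips sprung back.

```bash
python3 -c "
from rig import bot
print(bot.hand_in())"
```

```text
the job is handed in; nothing more can be done
None
```

I handed the job in at about 22 s. The last wrist picture shows both channels against the back wall with open sides out, a keeper leg in each and the plate snapped behind both clips; `bot.hand_in()` returned no verdict, and I did not re-measure the tube, cork or eraser.

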